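Latch the incubator and set its thermostat

TASK

The cultures are in the small bench incubator and its door stands ajar. Shut the door and latch it: press the thumb-piece to lift the latch bar over the striker, bring the door fully home and let the bar drop into the catch. Then turn the thermostat knob until its pointer stands at the red preset tab, and leave the things around the incubator where they are.

Things in the scene. Friction and masses are not known exactly. Their poses are not given: they have to be found in the camera images.
- incubator: white bench incubator, 175 deep (x) x 300 wide (y) x 150 high (z) mm, fixed on the worktop. Origin at worktop level under the middle of its front face; x points from the front face to the back, y to its left side (the robot's left at yaw 0), z up. The door fills the front from y = +148 (hinge side) to y = -102 mm, z = 20 to 139 mm, with a clear window; beside it at y = -105 to -150 is a fixed stile with the striker. The top deck is flat at z = 150
- door_hinge (a point): point on the door's upright hinge axis, in the plane of the front face, on the incubator's left side (y = +148 mm)
- door (a joint): door angle, rad: 0 = fully home (flush with the stile), grows as its right-hand edge swings out toward the robot. The hinge has slight friction, the door stays where it is left and only pushing is needed to shut it (about 1 N)
- thumb_piece (a point): centre of the top face of the thumb-piece, a flat steel tab 40 mm (along the door) x 36 mm (outward from the door) x 5 mm on the tail of the latch bar; it begins 6 mm off the door's face, this point lies 24 mm out from the face and 143 mm from the door's hinge along the door, and with the bar at rest is 15 mm below the top deck. z is the face's normal, x points into the door. Pressing it down (about 2 to 3 N) raises the bar's nose, and it springs back when let go
- latch_bar (a joint): angle of the steel latch bar (170 mm long, 16 mm high, 6 mm thick) that pivots on the door's face, rad: 0 = level, positive = nose up; it rests at -0.03 while the door is open, 0 when lying in the catch, and stops at 0.55. Pivot 65 mm from the thumb-piece centre, toward the door's free edge. The nose clears the striker above 0.21 rad (thumb-piece pressed down 14 mm; the stop is at about 33 mm, less if pressed nearer the pivot)
- bar_nose (a point): underside of the bar at the part that enters the catch, 67 mm from its pivot on the side away from the thumb-piece
- catch (a point): floor of the catch in the striker, where the bar's underside lies when latched. The striker is a steel bracket on the stile: an arm 12 mm wide sticking out 26 mm from the front face, ending in an upturned square lip 12 mm high above the floor. The bar must go over the lip from the front and drop behind it; with the bar not raised it hits the lip and the door stops about 0.07 rad ajar. It can drop once the door is within 0.02 rad of home
- dial_grip (a point): centre of the grip of the thermostat knob on the top deck, on its upright axis, 31 mm above the deck: a black bar 50 mm long, 12 mm wide, 32 mm high (from 10 to 42 mm above the deck) on a round skirt of 56 mm diameter whose top is 10 mm above the deck. Its x axis points along the bar to the pointer end; the bar is gripped across y
- dial (a joint): knob angle, rad: 0 = pointer to the incubator's front (its -x), grows clockwise seen from above; stops at -2.2 and 2.2; stays where it is left (friction 0.03 N m)
- dial_pointer (a point): tip of the knob's white pointer (a white mark on the skirt, and a white line on that half of the bar's top), 35 mm from the knob's axis
- preset_tab (a joint): angle of the small red preset tab on the rim of the round dark scale with white ticks (86 mm across) about the knob's axis, same zero and sense as the knob: the pointer stands at the tab when both values are equal. It does not move
- tab_tip (a point): inner tip of the red tab, 35 mm from the knob's axis
- wash_bottle: wash bottle with red cap, 66x95x197 mm, bystander to the right; origin under its centre
- flask: conical flask with pink content, 76 mm across, 133 high, bystander to the right of the incubator; origin under its centre
- timer: white bench timer 68x68x20 mm, bystander in front on the right; origin under its centre
- lab_book: spiral notebook 210x153x16 mm, bystander to the right; origin under its centre

How it is judged (in metres and radians):
On the way, in this order (a step that is already met when the one before it is completed fails the run):
1. the door is home and the latch bar has dropped into the catch behind the striker's lip (value of joint door below 0.03 rad and value of joint latch_bar below 0.05 rad and distance between bar_nose and catch below 0.013 m), for 0.3 s.
2. the knob's pointer stands at the red tab (distance between dial_pointer and tab_tip below 0.0042 m), for 0.2 s.
At the end, for the whole second after the job is handed in: the door is within 0.03 rad of home with the bar lying in the catch (within 0.05 rad of level, 13 mm of the catch's floor point), and the knob's pointer is within 4.2 mm (7 degrees) of the red tab (all of step 1 and distance between dial_pointer and tab_tip below 0.0042 m); the robot touches nothing.
It fails at once if a bystander (wash bottle, flask, timer or notebook) is moved by more than 20 mm (distance of any of wash_bottle, flask, timer, lab_book from where it was at the start of the episode above 0.02 m).
It also fails if it takes over 45 s, if anything falls off the work surface, if the arm or the gripper's body presses on something with over 40 N, if the wrist force passes 120 N, or if a joint passes its speed limit or range.

ROBOT

A 6-joint arm with a two-finger parallel gripper is mounted at the origin on a cart in front of the work surface, level with it; the furniture and walls round the work are solid. World frame = base frame: x ahead of the robot, y to its left, z up, the work surface at z = 0. Lengths are in mm, angles in rad, forces in N, time in s.
With the tool pointing down it reaches from about 325 to 775 mm from the base axis. Payload 9.3 kg.
Tool frame: the origin (TCP) lies midway between the tips of the shut fingers; the grasp point (between the pads) lies 19 mm behind it (r.tcp_to_grasp is the distance from the TCP to the grasp point, in mm); z points along the fingers, y is the line along which they close (so a half turn about z gives the same grasp; the last joint's range is limited). The gripper opens to 85 mm and grips with 20 to 120 N. Pads are 22 mm wide; open, the fingers measure 114 mm over their backs; the gripper's body (76 mm by 85 mm) begins 54 mm behind the grasp point. The pads swing forward as they close: fully open they stand 13 mm farther back than shut.
Start: joints at [-1.363, 0.259, 0.021, 1.334, 0, 1.418], TCP at [194.156, -514.587, 231.279] pointing down, gripper open.
Joint ranges: [-3.04, 3.04], [-0.91, 1.82], [-1.04, 1.36], [-1.92, 1.95], [-1.52, 1.45], [-3.14, 3.14]. Speed limits (rad/s): [2.22, 2.22, 2.79, 3.14, 3.14, 3.14].

INTERFACE

Orientations are given as [roll, pitch, yaw] about the fixed x, y, z axes, in that order (R = Rz(yaw) Ry(pitch) Rx(roll)).
In Python, from workcell import r gives the robot as it stands.
- The arm moves only by the tool jog_arm, never from a script. Its argument "rows" is a list of rows, each a list of 3 entries, a list of its own where there are three numbers: the finger opening in m, from 0 to 0.0854, then the shift along the tool's x, y, z in m, then the turn, a rotation vector about the tool's x, y, z in rad. In form: [[claw, [tx, ty, tz], [wx, wy, wz]], ...]. A call has 1 to 12 rows; each row shifts and turns the commanded pose from where the row before left it, along the tool's axes as they then stand; what a row does not reach is not made up. A row lasts 1/10 s, in which the tool goes at most 50 mm and 8.59 degrees, less where a joint would pass 70% of its speed; a pose out of reach is approached as far as the arm can. A call with a gripper value outside its range is refused whole. The fingers move at their own pace and stop on an object; the grip force is fixed at half the most. Time passes only in rows, so rows that do not move let the fingers close. It gives the time, the measured TCP pose, the force, the opening and the grip force at its end, in the units of the state.
- r.state(): the state, without advancing time (a new reading comes with each control period).
- r.read_camera(name): name is "scene" or "top" or "wrist"; returns the picture (480x640x3 uint8, blue, green, red); there is no depth.
- r.camera_model(name): a dict with "fov_y" (degrees; the focal length in pixels is half the picture's height over the tangent of half this angle, whatever the lens; pixels are square), "cx", "cy" (the principal point, pixels), "dist_coeffs" ([k1, k2, p1, p2, k3] as OpenCV has them; the pictures are not rectified), "eye" and "attitude" of the camera in the world; the wrist camera has in their place "mount" (4x4, takes a point from camera to tool coordinates, whose origin is the TCP and whose axes are the flange's). Camera axes: x right, y down, z forward; pixel columns grow to the right and rows downward; lengths in mm; the calibration is good to about 2 mm. A picture is of the moment at which its call begins: read the wrist's pose just before it. camera_model takes no time and is no camera call.
- r.close_job(): hands the job in; it is judged then, once.
The state is a dict: "time_s": time; "joint_positions": joint angles; "qd": joint speeds; "joint_efforts": joint torques, N m; "eef_pos": TCP position; "orientation": TCP orientation; "contact_force": force on the tool from outside, world axes, zero at the start; "wrist_torque": the same for the moment, N m; "width": finger opening in mm; "finger_force": force on a finger pad.
Only numpy, scipy, OpenCV 4.12 (cv2) and the standard library are available. Lean on these libraries where they do the work, as an engineer would, in place of code of your own. Each camera call takes 0.05 s, during which the arm holds its last target. There are 200 camera calls.

## Working session

There is one attempt and no reset: what is moved stays moved. The work goes in short steps, Python scripts to look and compute and a tool call to move; the robot and the scene stay as the last step left them, time stands still between calls to the robot, and variables do not carry over. Pictures are saved under pics/ and viewed, at most 10 in all, crops included, and the job is handed in when it is done.

Besides the shell and the picture viewer there is one more tool, called after "Emit:" by a JSON object that holds its "api" and its "payload". jog_arm: Moves the arm, as the interface text tells. Its arguments: {"type":"object","properties":{"rows":{"type":"array"}},"required":["rows"]}

```bash
mkdir -p pics; python3 - <<'E'
from workcell import r
import cv2
for n in ("scene","top"):
    cv2.imwrite(f"pics/{n}0.png",r.read_camera(n))
    print(n,r.camera_model(n))
print(r.camera_model("wrist"))
print(r.state())
E
ls
```

```text
scene {'fov_y': 46.92972573038096, 'cx': 325.2431730516145, 'cy': 237.56824879796383, 'dist_coeffs': array([-0.12524996,  0.        ,  0.        ,  0.        ,  0.        ]), 'eye': array([ -95.23879972,  844.98075284, 1213.19781171]), 'attitude': array([-2.37901397, -0.01777276, -2.48486697])}
top {'fov_y': 56.1753379261894, 'cx': 317.1784493825926, 'cy': 234.43849332181463, 'dist_coeffs': array([-0.02875812,  0.        ,  0.        ,  0.        ,  0.        ]), 'eye': array([ 341.28706762,   34.13184002, 1400.74736393]), 'attitude': array([-3.01122213, -0.00676977, -1.5987166 ])}
{'fov_y': 65.04976457516477, 'cx': 318.22305950082074, 'cy': 237.1760167652583, 'dist_coeffs': array([-0.07948639,  0.        ,  0.        ,  0.        ,  0.        ]), 'mount': array([[-1.04549724e-03, -9.61112540e-01, -2.76155014e-01,
         7.07414592e+01],
       [ 9.99999386e-01, -1.10597689e-03,  6.32675758e-05,
         8.92613527e-01],
       [-3.66228324e-04, -2.76154778e-01,  9.61113107e-01,
        -1.44938438e+02],
       [ 0.00000000e+00,  0.00000000e+00,  0.00000000e+00,
         1.00000000e+00]])}
{'time_s': 0.1, 'joint_positions': array([-1.36260442e+00,  2.59125368e-01,  2.08295779e-02,  1.33369994e+00,
        3.91968403e-05,  1.41816613e+00]), 'qd': array([ 0.00117425,  0.00040977,  0.00216845, -0.00096964, -0.00033261,
        0.00024137]), 'joint_efforts': array([ 5.38688284e-03, -5.56691337e+01,  3.45071447e+01,  1.16234689e-02,
       -1.82150447e-04,  8.17216694e-08]), 'eef_pos': array([ 194.11175512, -514.33540946,  230.72916439]), 'orientation': array([-3.14041316e+00, -2.21095723e-04,  3.60821958e-01]), 'contact_force': array([-0.11590271, -0.67807364, -0.59140455]), 'wrist_torque': array([-0.01322471, -0.02944899,  0.02181604]), 'finger_force': 0.0, 'width': 85.59400709948491}
pics
```

View pics/scene0.png

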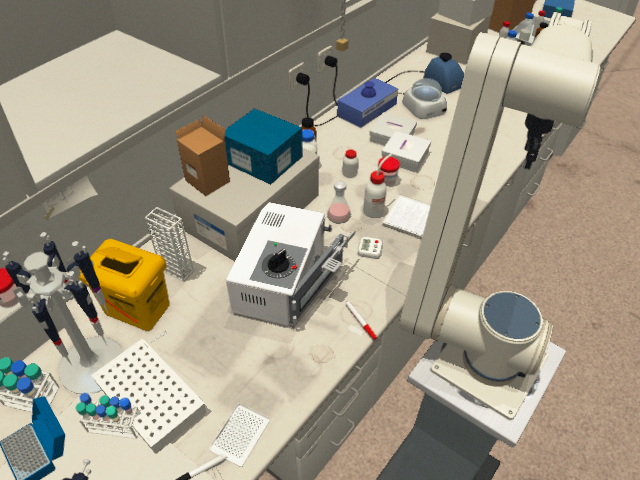

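View pics/top0.png

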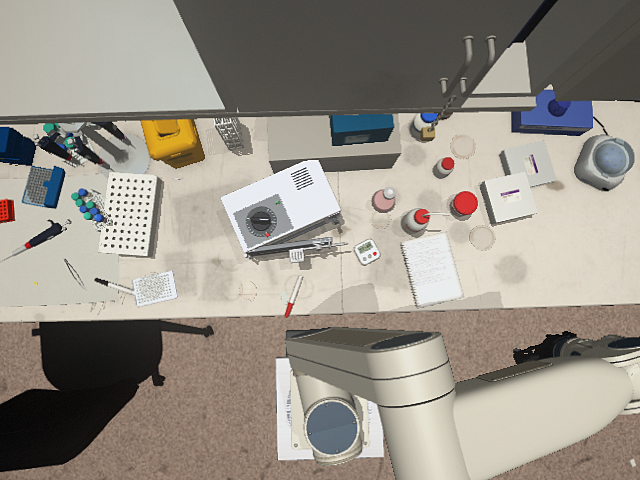

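Top view: the incubator's deck has corners near (222,196), (315,160), (341,213) and (246,256). The knob is near (262,221), the door is ajar, and the thumb-piece is near (297,256). The timer is at (367,252), close to the nose.

```bash
cat > h.py <<'E'
from workcell import r
import numpy as np, cv2
from scipy.spatial.transform import Rotation as R
def cam(n,st=None):
    m=r.camera_model(n); f=240/np.tan(np.radians(m["fov_y"])/2)
    K=np.array([[f,0,m["cx"]],[0,f,m["cy"]],[0,0,1.]])
    if "eye" in m: A=R.from_euler("xyz",m["attitude"]).as_matrix(); e=np.array(m["eye"])
    else:
        st=st or r.state(); T=R.from_euler("xyz",st["orientation"]).as_matrix(); M=np.array(m["mount"])
        A=T@M[:3,:3]; e=T@M[:3,3]+st["eef_pos"]
    return K,np.array(m["dist_coeffs"]),A,e
def ray(c,px):
    K,d,A,e=c; u=cv2.undistortPoints(np.array(px,float).reshape(-1,1,2),K,d)[:,0]
    return e,np.c_[u,np.ones(len(u))]@A.T
def onz(c,px,z):
    e,v=ray(c,px); return e+v*((z-e[2])/v[:,2])[:,None]
def proj(c,P):
    K,d,A,e=c; P=(np.atleast_2d(P)-e)@A
    return cv2.projectPoints(P,np.zeros(3),np.zeros(3),K,d)[0][:,0]
E
python3 - <<'E'
from h import *
im=cv2.imread("pics/top0.png")
cv2.imwrite("pics/topc.png",cv2.resize(im[150:270,212:372],None,fx=5,fy=5,interpolation=cv2.INTER_CUBIC))
c=cam("top")
print(onz(c,[(222,196),(315,160),(341,213),(246,256)],150).round(0))
E
```

```text
[[622. 288. 150.]
 [720.  21. 150.]
 [564. -48. 150.]
 [450. 221. 150.]]
```

View pics/topc.png

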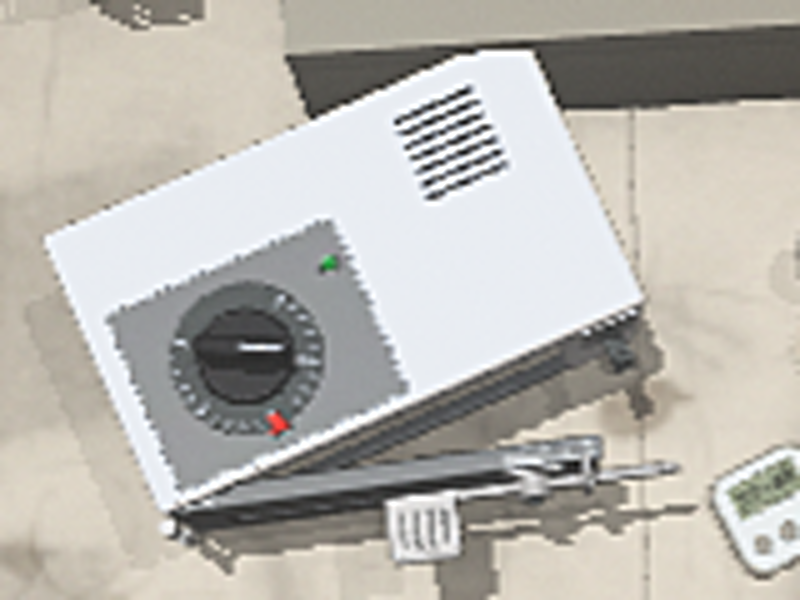

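The crop shows the deck corners at (165,512), (643,305) and (45,238). The knob centre is at (245,355) with its pointer toward (288,347), and the red tab is near (279,424). The thumb-piece centre is at (423,528) and the bar nose tip is near (678,467).

```bash
python3 - <<'E'
from h import *
c=cam("top"); im=cv2.imread("pics/top0.png")
f=lambda L:[(212+(x-2)/5,150+(y-2)/5) for x,y in L]
P=onz(c,f([(165,512),(643,305),(45,238)]),150)
print(P.round(1)); FL,FR,BL=P
print("w",np.linalg.norm(FL-FR),"d",np.linalg.norm(FL-BL))
y=(FL-FR)/np.linalg.norm(FL-FR); y2=(BL-FL);yaw1=np.arctan2(-y[0],y[1]); yaw2=np.arctan2(y2[1],y2[0]); print("yaw",yaw1,yaw2)
yaw=yaw1
ex=np.array([np.cos(yaw),np.sin(yaw)]);ey=np.array([-ex[1],ex[0]])
O=((FL+FR)/2)[:2]; O2=BL[:2]-175*ex-150*ey; print("O",O,O2)
loc=lambda p:np.array([(p[:2]-O)@ex,(p[:2]-O)@ey])
for n,p,z in (("knob scale",(245,357),150),("knobtop",(245,352),192),("pointer",(286,347),192),("tab",(277,423),151),("thumb",(423,528),135),("nose",(678,467),140),("door free top",(600,440),139)):
    q=onz(c,f([p]),z)[0]; print(n,q.round(1),loc(q).round(1))
# red tab mask
hsv=cv2.cvtColor(im,cv2.COLOR_BGR2HSV); m=((hsv[...,0]<8)|(hsv[...,0]>172))&(hsv[...,1]>150)&(hsv[...,2]>120)
m[:,:250]=0;m[:215]=0;m[245:]=0;m[:,285:]=0
yy,xx=np.nonzero(m);print(xx.mean(),yy.mean(),len(xx)); q=onz(c,[(xx.mean(),yy.mean())],152)[0];print(q,loc(q))
# scale dark: fit ellipse approx by projecting guess
E
```

```text
[[461.1 224.9 150. ]
 [571.1 -45.8 150. ]
 [618.9 291.9 150. ]]
w 292.26188918203036 d 171.44651981564513
yaw 0.3861941913757699 0.4017093230910438
O [516.1014574   89.52082817] [513.24602257  87.05448957]
knob scale [547.4 179.2 150. ] [62.8 71.3]
knobtop [543.3 174.3 192. ] [57.1 68.3]
pointer [545.4 152.  192. ] [50.7 46.8]
tab [509.3 161.6 151. ] [20.9 69.3]
thumb [449.5  81.7 135. ] [-64.6  17.9]
nose [479.6 -63.  140. ] [ -91.2 -127.6]
door free top [496.3 -19.5 139. ] [-59.4 -93.6]
267.22222222222223 234.33333333333334 9
[508.79658683 160.90934078 152.        ] [20.12273842 68.88219121]
```

Emit:
{"api": "jog_arm", "payload": {"rows": [[0.0,[0.03,-0.031,0],[0,0,0]],[0.0,[0.03,-0.031,0],[0,0,0]],[0.0,[0.03,-0.031,0],[0,0,0]],[0.0,[0.03,-0.031,0],[0,0,0]],[0.0,[0.03,-0.031,0],[0,0,0]],[0.0,[0.03,-0.031,0],[0,0,0]],[0.0,[0.03,-0.031,0],[0,0,0]],[0.0,[0.03,-0.031,0],[0,0,0]],[0.0,[0.03,-0.031,0],[0,0,0]],[0.0,[0.03,-0.031,0],[0,0,0]],[0.0,[0.03,-0.031,0],[0,0,0]],[0.0,[0.03,-0.031,0],[0,0,0]]]}}

```text
time_s: 1.3
eef_pos: [399.9, -37.6, 231.3]
orientation: [3.141, -0.0, 0.361]
contact_force: [0.2, -1.6, -0.0]
width: -0.1
finger_force: 0.0
```

Emit:
{"api": "jog_arm", "payload": {"rows": [[0.0,[0.03,-0.031,0],[0,0,0]],[0.0,[0.03,-0.031,0],[0,0,0]],[0.0,[0.03,-0.031,0],[0,0,0]],[0.0,[0,0,0],[0,0,0.13]],[0.0,[0,0,0],[0,0,0.13]],[0.0,[0,0,0],[0,0,0]],[0.0,[0,0,0],[0,0,0]]]}}

```text
time_s: 2.0
eef_pos: [450.9, 79.3, 231.1]
orientation: [-3.142, 0.0, 0.104]
contact_force: [-1.2, 0.1, -0.3]
width: 0.1
finger_force: 0.0
```

```bash
python3 - <<'E'
from h import *
s=r.state(); im=r.read_camera("wrist"); cv2.imwrite("pics/w1.png",im)
import pickle; pickle.dump(s,open("w1.pkl","wb")); print(s["time_s"],s["eef_pos"],s["orientation"],s["width"],s["contact_force"])
E
```

```text
2.0 [450.87704896  79.26940124 231.12142789] [-3.14157234e+00  4.08559920e-04  1.04436778e-01] 0.1407953183861446 [-1.23379684  0.12316812 -0.28837856]
```

View pics/w1.png

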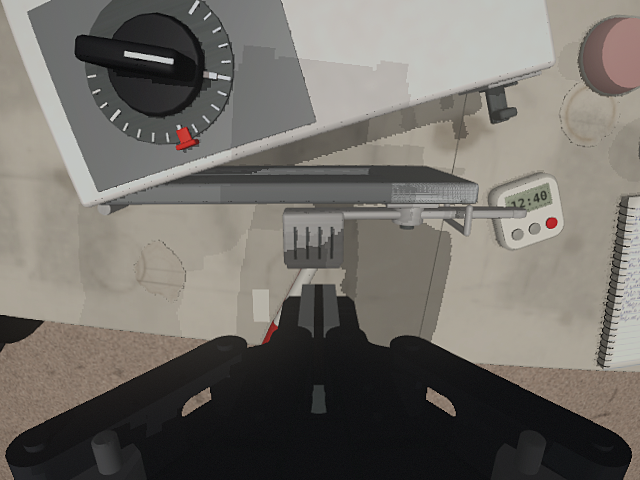

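Wrist view: the thumb-piece spans (285..343, 209..267) and the door runs along y≈185. Deck front corners are about (92,205) and (553,66). The pointer mark is at (216,76) and the red tab at (185,138) with its inner tip near (183,126).

```bash
python3 - <<'E'
from h import *; import pickle
s=pickle.load(open("w1.pkl","rb")); c=cam("wrist",s)
FL,FR=onz(c,[(92,205),(553,66)],150)[:,:2]; d=FL-FR
yaw=np.arctan2(-d[0],d[1]); O=(FL+FR)/2; print("w",np.linalg.norm(d),"yaw",yaw,"O",O)
ex=np.array([np.cos(yaw),np.sin(yaw)]);ey=np.array([-ex[1],ex[0]])
loc=lambda p:np.c_[(p[:,:2]-O)@ex,(p[:,:2]-O)@ey]
T=onz(c,[(285,210),(343,212),(343,267),(285,267)],135); print("tab",T.round(1),T.mean(0),loc(T).mean(0), np.linalg.norm(np.diff(T,axis=0),axis=1))
e=T[0]-T[1]; print("door a",yaw-np.arctan2(-e[0],e[1]))
im=cv2.imread("pics/w1.png")
hsv=cv2.cvtColor(im,cv2.COLOR_BGR2HSV); m=((hsv[...,0]<8)|(hsv[...,0]>172))&(hsv[...,1]>150)&(hsv[...,2]>100)
m[:110]=0;m[160:]=0;m[:,:150]=0;m[:,230:]=0
yy,xx=np.nonzero(m);print("red",xx.min(),xx.max(),yy.min(),yy.max(),xx.mean(),yy.mean())
# skirt: dark pixels; scale circle ring
p=onz(c,[(xx.mean(),yy.mean()),(184,127)],151);print(p,loc(p))
p=onz(c,[(216,76),(204,75)],160);print("ptr",p,loc(p))
p=onz(c,[(125,53),(172,60)],192);print("topline",p,loc(p))
L=lambda a,b,z:[*(O+a*ex+b*ey),z]
for a in(55,60,65):
  for b in (65,70): print(a,b,proj(c,[L(a,b,150),L(a,b,192)]).round(0).tolist(), proj(c,[L(a-43,b,150),L(a+43,b,150),L(a,b+43,150),L(a,b-43,150)]).round(0).tolist())
E
```

```text
w 290.28575123764153 yaw 0.3904460513038255 O [518.41536484  88.67175653]
tab [[468.8 102.2 135. ]
 [471.3  64.4 135. ]
 [433.3  59.7 135. ]
 [429.2  99.1 135. ]] [450.64131895  81.3651265  135.        ] [-65.45423968  19.03813662] [37.94515105 38.32814455 39.59277769]
door a 0.32243103674320767
red 176 195 127 149 184.294776119403 138.3507462686567
[[509.13637449 163.6674048  151.        ]
 [515.61942217 163.97909783 151.        ]] [[19.96276597 72.883022  ]
 [26.07652615 70.70380281]]
ptr [[544.46788423 143.9795039  160.        ]
 [544.43668715 150.57331091 160.        ]] [[45.14197106 41.22963903]
 [47.62273099 47.3390657 ]]
topline [[548.07498386 178.74151799 192.        ]
 [546.48482709 156.24655478 192.        ]] [[61.70805319 72.00257705]
 [51.67596858 51.80581377]]
55 65 [[176.0, 74.0], [144.0, 62.0]] [[202.0, 147.0], [150.0, -2.0], [109.0, 99.0], [247.0, 50.0]]
55 70 [[168.0, 77.0], [134.0, 66.0]] [[194.0, 150.0], [142.0, 1.0], [102.0, 101.0], [239.0, 53.0]]
60 65 [[173.0, 66.0], [140.0, 52.0]] [[199.0, 139.0], [147.0, -11.0], [106.0, 90.0], [244.0, 41.0]]
60 70 [[165.0, 69.0], [130.0, 55.0]] [[191.0, 142.0], [139.0, -8.0], [99.0, 93.0], [236.0, 44.0]]
65 65 [[170.0, 57.0], [136.0, 41.0]] [[196.0, 131.0], [144.0, -20.0], [103.0, 82.0], [241.0, 32.0]]
65 70 [[162.0, 60.0], [126.0, 44.0]] [[188.0, 133.0], [136.0, -17.0], [95.0, 85.0], [233.0, 35.0]]
```

Emit:
{"api": "jog_arm", "payload": {"rows": [[0.0,[0.004,-0.002,0.02],[0,0,0]],[0.0,[0,0,0.04],[0,0,0]],[0.0,[0,0,0.03],[0,0,0]],[0.0,[0,0,0.005],[0,0,0]],[0.0,[0,0,0.005],[0,0,0]],[0.0,[0,0,0.005],[0,0,0]],[0.0,[0,0,0],[0,0,0]]]}}

```text
time_s: 2.75
eef_pos: [455.5, 81.7, 127.0]
orientation: [3.142, -0.002, 0.101]
contact_force: [1.5, 1.1, 1.5]
width: -0.1
finger_force: 0.6
```

Emit:
{"api": "jog_arm", "payload": {"rows": [[0.0,[0,0,0.004],[0,0,0]],[0.0,[0,0,0.004],[0,0,0]],[0.0,[0,0,0.004],[0,0,0]],[0.0,[0,0,0],[0,0,0]],[0.0,[0,0,0],[0,0,0]]]}}

```text
time_s: 3.25
eef_pos: [454.7, 81.7, 114.2]
orientation: [3.141, 0.0, 0.101]
contact_force: [-0.5, 0.2, 1.5]
width: 0.3
finger_force: 0.7
```

```bash
python3 - <<'E'
from h import *
s=r.state(); im=r.read_camera("wrist"); cv2.imwrite("pics/w2.png",im)
E
```

```text
(no output)
```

View pics/w2.png

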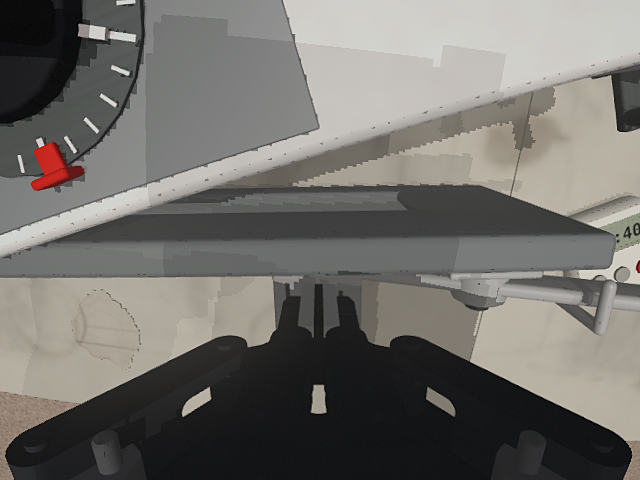

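Emit:
{"api": "jog_arm", "payload": {"rows": [[0.0,[0.0043,0.0006,0.001],[0,0,-0.03]],[0.0,[0.0043,0.0006,0.001],[0,0,-0.03]],[0.0,[0.0043,0.0006,0],[0,0,-0.03]],[0.0,[0.0043,0.0006,0],[0,0,-0.03]],[0.0,[0.0043,0.0006,0],[0,0,-0.03]],[0.0,[0,0,0],[0,0,0]]]}}

```text
time_s: 3.9
eef_pos: [477.3, 82.3, 112.3]
orientation: [-3.141, -0.001, 0.252]
contact_force: [1.1, 0.7, 1.5]
width: 0.0
finger_force: 0.9
```

Emit:
{"api": "jog_arm", "payload": {"rows": [[0.0,[0.0043,0.0006,0],[0,0,-0.03]],[0.0,[0.0043,0.0006,0],[0,0,-0.03]],[0.0,[0.0043,0.0006,0],[0,0,-0.03]],[0.0,[0.0043,0.0006,0],[0,0,-0.03]],[0.0,[0,0,0],[0,0,0]],[0.0,[0,0,0],[0,0,0]]]}}

```text
time_s: 4.5
eef_pos: [493.9, 84.9, 112.3]
orientation: [3.141, -0.0, 0.371]
contact_force: [0.4, 1.3, 0.6]
width: -0.1
finger_force: 0.9
```

```bash
python3 - <<'E'
from h import *
s=r.state(); print(s["eef_pos"],s["contact_force"]); im=r.read_camera("wrist"); cv2.imwrite("pics/w3.png",im)
E
```

```text
[493.88938413  84.94707027 112.25304794] [0.4405234  1.28775095 0.62019041]
```

View pics/w3.png

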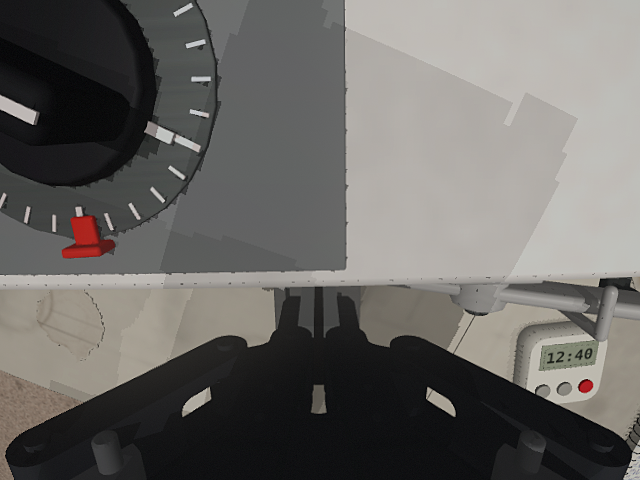

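The door is nearly flush: the front edge is at row 280 and the bar lies close to the stile, with its nose at the right of the picture. I'll push on until the force rises.

Emit:
{"api": "jog_arm", "payload": {"rows": [[0.0,[0.002,0.0002,0],[0,0,-0.015]],[0.0,[0.002,0,0],[0,0,0]],[0.0,[0.002,0,0],[0,0,0]],[0.0,[0,0,0],[0,0,0]]]}}

```text
time_s: 4.95
eef_pos: [499.5, 87.0, 112.3]
orientation: [3.141, 0.0, 0.386]
contact_force: [-0.5, 0.3, 1.9]
width: -0.1
finger_force: 0.9
```

Emit:
{"api": "jog_arm", "payload": {"rows": [[0.0,[0.002,0,0],[0,0,0]],[0.0,[0.002,0,0],[0,0,0]],[0.0,[0,0,0],[0,0,0]]]}}

```text
time_s: 5.25
eef_pos: [503.3, 88.6, 112.3]
orientation: [3.142, -0.0, 0.386]
contact_force: [-0.6, -0.1, 1.3]
width: 0.3
finger_force: 0.9
```

Emit:
{"api": "jog_arm", "payload": {"rows": [[0.0,[0.002,0,0],[0,0,0]],[0.0,[0,0,0],[0,0,0]],[0.0,[0.002,0,0],[0,0,0]],[0.0,[0,0,0],[0,0,0]]]}}

```text
time_s: 5.65
eef_pos: [505.0, 89.3, 112.2]
orientation: [3.141, 0.004, 0.385]
contact_force: [-10.8, -4.7, 8.1]
width: 0.1
finger_force: 6.2
```

```bash
python3 - <<'E'
from h import *
s=r.state(); print(s["eef_pos"],s["contact_force"]); im=r.read_camera("wrist"); cv2.imwrite("pics/w4.png",im)
E
```

```text
[504.95617225  89.32678285 112.19771086] [-10.78739282  -4.7255355    8.14641162]
```

View pics/w4.png

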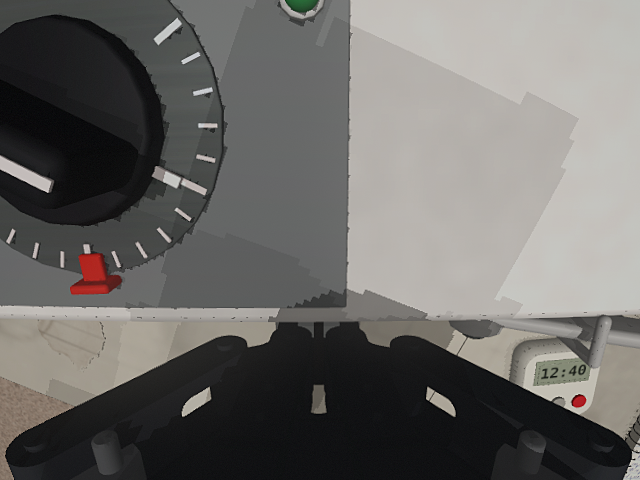

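Contact is firm at about 11 N with the door home. Next I lift straight up so the bar can drop, then look.

Emit:
{"api": "jog_arm", "payload": {"rows": [[0.0,[0,0,-0.004],[0,0,0]],[0.0,[0,0,-0.008],[0,0,0]],[0.0,[0,0,-0.01],[0,0,0]],[0.0,[0,0,-0.02],[0,0,0]],[0.0,[0,0,-0.04],[0,0,0]],[0.0,[0,0,-0.04],[0,0,0]],[0.0,[0.015,-0.02,-0.02],[0,0,0]],[0.04,[0.015,-0.01,0],[0,0,0]],[0.04,[0,0,0],[0,0,0]],[0.04,[0,0,0],[0,0,0]]]}}

```text
time_s: 6.7
eef_pos: [523.0, 129.1, 253.7]
orientation: [-3.142, 0.001, 0.386]
contact_force: [-0.2, -0.1, -0.1]
width: 39.6
finger_force: 0.0
```

```bash
python3 - <<'E'
from h import *; import pickle
s=r.state(); im=r.read_camera("wrist"); cv2.imwrite("pics/w5.png",im)
pickle.dump(s,open("w5.pkl","wb")); print(s["time_s"],s["eef_pos"],s["orientation"],s["width"],s["contact_force"])
E
```

```text
6.7 [523.04408694 129.06652616 253.73369811] [-3.14156339e+00  9.23500024e-04  3.86492315e-01] 39.647038764648045 [-0.22149994 -0.08335845 -0.10115128]
```

View pics/w5.png

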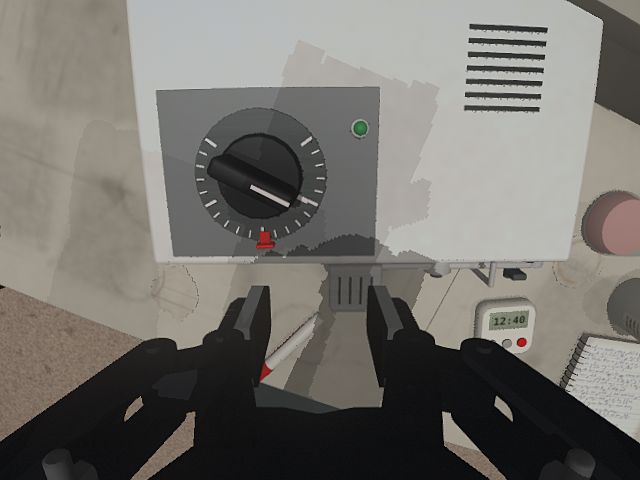

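```bash
python3 - <<'E'
from h import *; import pickle
s=pickle.load(open("w5.pkl","rb")); c=cam("wrist",s); im=cv2.imread("pics/w5.png")
p=onz(c,[(158,264),(570,262)],150)[:,:2]; d=p[0]-p[1]; yaw=np.arctan2(-d[0],d[1]); O=p.mean(0); print(np.linalg.norm(d),yaw,O)
hsv=cv2.cvtColor(im,cv2.COLOR_BGR2HSV)
red=((hsv[...,0]<8)|(hsv[...,0]>172))&(hsv[...,1]>150)&(hsv[...,2]>100); red[:220]=0;red[260:]=0;red[:,:240]=0;red[:,290:]=0
yy,xx=np.nonzero(red);rc=(xx.mean(),yy.mean());print("red",rc,yy.min(),yy.max())
C=onz(c,[(261,174)],150)[0]; E=onz(c,[(195,176),(327,172),(260,108),(262,240)],150); print("scale diam",np.linalg.norm(E[0]-E[1]),np.linalg.norm(E[2]-E[3]),E.mean(0),C)
g=cv2.cvtColor(im,cv2.COLOR_BGR2GRAY)[120:230,200:330]
lab=lambda P,C:(np.pi-(np.arctan2(P[1]-C[1],P[0]-C[0])-0.386)+np.pi)%(2*np.pi)-np.pi
# knob bar from dark pixels? white line on top
w=(g>150).astype(np.uint8); n,l,st,ce=cv2.connectedComponentsWithStats(w)
for i in range(1,n):
    if st[i,4]>25:
        q=np.argwhere(l==i)[:,::-1]+[200,120]; (cx,cy),wh,an=cv2.minAreaRect(q.astype(np.float32)); print(st[i,4],cx,cy,wh,an)
        for z in(160,192): P=onz(c,[(cx,cy)],z)[0]; print(z,P.round(1),np.linalg.norm((P-C)[:2]),lab(P,C))
T=onz(c,[rc],152)[0]; print("tab",T,np.linalg.norm((T-C)[:2]),lab(T,C))
T=onz(c,[(264,233)],151)[0]; print("tabtip",T,np.linalg.norm((T-C)[:2]),lab(T,C))
q=onz(c,[(330,263),(379,263),(379,311),(330,311)],135); print("thumb",np.linalg.norm(np.diff(q,axis=0),axis=1))
big=np.hstack([cv2.resize(im[225:325,420:560],None,fx=4,fy=4,interpolation=2)]); 
t=r.read_camera("scene"); cv2.imwrite("pics/mix.png",np.vstack([big[:300,:560],cv2.resize(t[215:285,280:420],None,fx=4,fy=4,interpolation=2)]))
E
```

```text
297.9937306561581 0.3888523932362292 [517.73397712  88.38533927]
red (np.float64(264.5408163265306), np.float64(240.44387755102042)) 231 248
scale diam 87.54653725007023 87.03682215181946 [547.69034786 178.97030261 150.        ] [548.56705794 179.07456028 150.        ]
32 306.2400207519531 140.82000732421875 (2.4000000953674316, 12.20000171661377) 53.13010025024414
160 [579.9 159.1 160. ] 37.13881345878 -2.18845456253412
192 [581.1 158.6 192. ] 38.473267546309074 -2.193195325403411
37 210.34613037109375 142.2307586669922 (12.480754852294922, 2.773500919342041) 33.690067291259766
160 [557.  214.3 160. ] 36.18085104218319 2.1924969831363583
192 [561.3 206.3 192. ] 30.057347674232236 2.394499589561029
152 269.3033142089844 195.40431213378906 (42.02101135253906, 3.572636365890503) 25.942296981811523
160 [539.3 168.5 160. ] 14.04372030565665 -0.4661284373728112
192 [546.  166.7 192. ] 12.657584979891029 -0.9793671982884469
50 308.9349060058594 201.74314880371094 (16.5521183013916, 3.724226236343384) 24.443954467773438
160 [545.  143.4 160. ] 35.82239065392783 -1.0854114384785412
192 [550.9 145.  192. ] 34.18433640592399 -1.2534920303083528
32 210.20004272460938 202.9000244140625 (2.683281421661377, 11.180339813232422) 63.43495178222656
160 [520.4 202.5 160. ] 36.62008037636242 1.0793933704506369
192 [529.6 196.1 192. ] 25.486035570236908 1.1177020772880812
tab [507.18003219 161.30005023 152.        ] 45.04241454481291 -0.019651168798526797
tabtip [511.70743681 163.4711349  151.        ] 40.026223321860506 -0.014447055193606673
thumb [36.55111554 39.70281047 38.09119046]
```

View pics/mix.png

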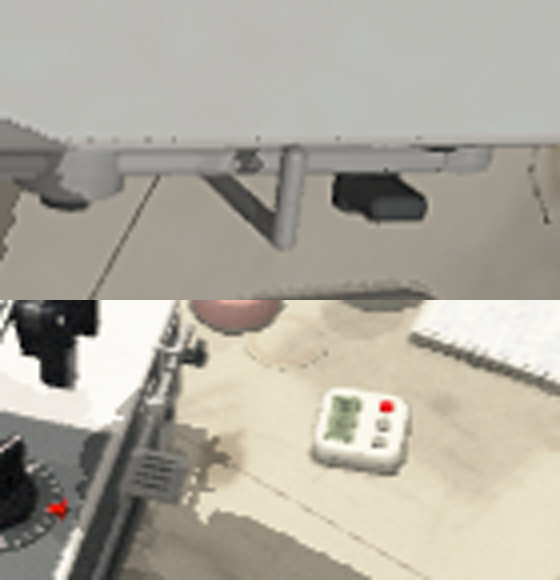

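The bar (crop row 160) lies behind the striker's lip (crop 400,215), the thumb-piece is back at its rest height, and the door is flush. The knob is at (547,178), with its pointer at about -1.1 rad and the tab at about 0.

Emit:
{"api": "jog_arm", "payload": {"rows": [[0.045,[0.02,-0.018,0],[0,0,0]],[0.045,[0.0205,-0.0185,0],[0,0,0]],[0.045,[0,0,0],[0,0,-0.1375]],[0.045,[0,0,0],[0,0,-0.1375]],[0.045,[0,0,0],[0,0,-0.1375]],[0.045,[0,0,0],[0,0,-0.1375]],[0.045,[0,0,0],[0,0,-0.1375]],[0.045,[0,0,0],[0,0,-0.1375]],[0.045,[0,0,0],[0,0,-0.1375]],[0.045,[0,0,0],[0,0,-0.1375]],[0.045,[0,0,0.03],[0,0,0]],[0.045,[0,0,0],[0,0,0]]]}}

```text
time_s: 8.0
eef_pos: [545.4, 177.2, 221.2]
orientation: [-3.136, 0.001, 1.485]
contact_force: [-0.3, 0.5, -0.8]
width: 44.8
finger_force: 0.0
```

```bash
python3 - <<'E'
from h import *
s=r.state(); print(s["eef_pos"],s["orientation"],s["joint_positions"]); cv2.imwrite("pics/w6.png",r.read_camera("wrist"))
E
```

```text
[545.38145274 177.18408673 221.20759401] [-3.13629538e+00  1.48063172e-03  1.48480546e+00] [ 1.67869811e-01  3.05457718e-01  6.21272185e-02  1.33296517e+00
 -1.02791413e-04  1.82466121e+00]
```

View pics/w6.png

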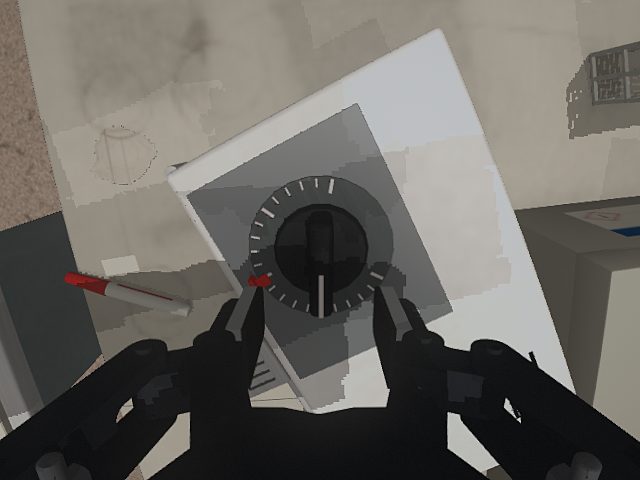

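The bar is aligned with the tool's x axis and centred between the fingers at column 320. Next I descend and grip.

Emit:
{"api": "jog_arm", "payload": {"rows": [[0.045,[0.001,0,0.03],[0,0,0]],[0.045,[0,0,0.02],[0,0,0]],[0.045,[0,0,0.005],[0,0,0]],[0.0,[0,0,0],[0,0,0]],[0.0,[0,0,0],[0,0,0]],[0.0,[0,0,0],[0,0,0]],[0.0,[0,0,0],[0,0,0]],[0.0,[0,0,0],[0,0,0]]]}}

```text
time_s: 8.85
eef_pos: [546.8, 179.2, 171.0]
orientation: [3.141, -0.0, 1.486]
contact_force: [-5.2, -0.6, 6.0]
width: 10.5
finger_force: 59.4
```

Emit:
{"api": "jog_arm", "payload": {"rows": [[0.0,[0,0,-0.002],[0,0,0.098]],[0.0,[0,0,0],[0,0,0.1]],[0.0,[0,0,0],[0,0,0.1]],[0.0,[0,0,0],[0,0,0.1]],[0.0,[0,0,0],[0,0,0.1]],[0.0,[0,0,0],[0,0,0.1]],[0.0,[0,0,0],[0,0,0.1]],[0.0,[0,0,0],[0,0,0.1]],[0.0,[0,0,0],[0,0,0.1]],[0.0,[0,0,0],[0,0,0.1]],[0.0,[0,0,0],[0,0,0.1]],[0.0,[0,0,0],[0,0,0]]]}}

```text
time_s: 10.05
eef_pos: [546.4, 179.3, 171.1]
orientation: [-3.141, 0.002, 0.386]
contact_force: [-3.0, 2.7, -8.8]
width: 10.7
finger_force: 60.6
```

Emit:
{"api": "jog_arm", "payload": {"rows": [[0.0,[0,0,0],[0,0,0]],[0.0,[0,0,0],[0,0,0]],[0.045,[0,0,0],[0,0,0]],[0.045,[0,0,0],[0,0,0]],[0.045,[0,0,0],[0,0,0]],[0.045,[0,0,-0.01],[0,0,0]],[0.045,[0,0,-0.03],[0,0,0]],[0.045,[0,0,-0.045],[0,0,0]],[0.045,[-0.02,0.02,-0.01],[0,0,0]],[0.045,[-0.02,0.02,0],[0,0,0]],[0.045,[0,0,0],[0,0,0]]]}}

```text
time_s: 11.15
eef_pos: [524.7, 125.0, 268.3]
orientation: [3.14, -0.002, 0.386]
contact_force: [-1.3, 0.3, -0.3]
width: 45.0
finger_force: 0.0
```

```bash
python3 - <<'E'
from h import *
s=r.state(); print(s["eef_pos"],s["orientation"]); im=r.read_camera("wrist"); cv2.imwrite("pics/w7.png",im)
E
```

```text
[524.66702337 124.97884772 268.34803267] [ 3.14012113e+00 -2.33822710e-03  3.86117734e-01]
```

View pics/w7.png

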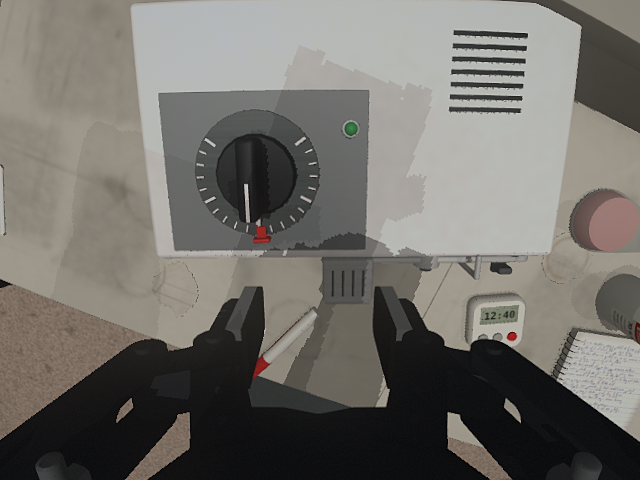

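The knob now points at the tab: the skirt mark is at about (262,222), just inside the red tab at (262,235). I'll check this by the numbers.

```bash
python3 - <<'E'
from h import *
c=cam("wrist"); im=cv2.imread("pics/w7.png")
g=cv2.cvtColor(im,cv2.COLOR_BGR2GRAY).copy(); sub=(g[150:232,225:285]>140).astype(np.uint8)
n,l,st,ce=cv2.connectedComponentsWithStats(sub)
lab=lambda v:(np.pi-(np.arctan2(v[1],v[0])-0.388)+np.pi)%(2*np.pi)-np.pi
C=np.array([547.2,178.9])
for i in range(1,n):
    if st[i,4]<8: continue
    q=np.argwhere(l==i)[:,::-1]+[225,150]; x,y,w,h=st[i,:4]
    top=q[q[:,1]<=q[:,1].min()+1].mean(0); bot=q[q[:,1]>=q[:,1].max()-1].mean(0)
    A,B=onz(c,[top,bot],192)[:,:2]; M=onz(c,[q.mean(0)],160)[0,:2]
    print(st[i,4],top,bot,"dir",lab(B-A),"mark",lab(M-C),np.linalg.norm(M-C))
hsv=cv2.cvtColor(im,cv2.COLOR_BGR2HSV)
red=((hsv[...,0]<8)|(hsv[...,0]>172))&(hsv[...,1]>150)&(hsv[...,2]>100); red[:215]=0;red[255:]=0;red[:,:240]=0;red[:,290:]=0
yy,xx=np.nonzero(red);T=onz(c,[(xx.mean(),yy.mean())],153)[0,:2];print("tab",xx.mean(),yy.mean(),lab(T-C),np.linalg.norm(T-C))
E
```

```text
125 [245.5 184.5] [248.  220.5] dir -0.016398604893094415 mark 0.3990552123045932 18.431532288237563
17 [258.5 220.5] [258.2 224.4] dir 0.12024135492314691 mark 0.0008826216498505346 31.49362400705153
10 [236.  222.5] [234.33333333 227.33333333] dir 0.38087361987772006 mark 0.4513530985494949 36.993428576777596
tab 260.7559523809524 234.9047619047619 -0.010097979814970515 42.30139800326223
```

```bash
python3 -c "
from workcell import r
print(r.close_job())"
```

```text
the job is handed in; nothing more can be done
None
```

I handed in the job at about 11 s: the door is shut with the bar behind the striker's lip, and the knob's pointer measures within about 0.02 rad of the red tab; the hand-in returned no verdict, the latch was checked by eye only, and I viewed 11 pictures, one over the limit of 10.

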